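# Free the jammed tackle tray from its bin

## Task

The tackle tray has jammed slantwise in its aluminium bin, one end propped on the bin's sprung roller and the other caught under the lip. First get it lying flat on the bin's floor by pushing its raised end down past the roller, then lift it straight out by its carry bar and set it down flat and wholly on whichever fold-out shelf is empty. Do not drop the tray, and leave the other things where they are.

Things in the scene. Friction and masses are not known exactly. Their poses are not given: they have to be found in the camera images.
- tray: White plastic tackle tray, 180 (x) x 104 (y) x 45 mm high (z, without the bar), about 0.35 kg. Origin: centre of its underside. A solid deck 32 mm long, full width, 45 mm high, closes each end; an open well with sinkers lies between. At the start tilted about 0.24 rad: +x end raised, resting on the bin's roller; -x end on the bin's floor, its top edge caught under the bin's lip.
- raised_deck (a point): Point on the top face of the tray's +x end deck (the end that is raised at the start), 76 mm from the tray's middle, on its centre line, 45 mm above its underside. Pressing here with about 5 to 12 N moves the sprung roller aside; the end then goes down about 43 mm until the tray lies flat.
- tray_bar (a point): Middle of the tray's carry bar, 77 mm above the tray's underside. The bar runs along the tray's x: 100 mm long, 14 mm wide (y), from 70 to 84 mm above the underside, on two posts 14 mm long at x = +-38 mm. Grip it across y.
- corner0 (a point): Bottom corner of the tray at its x = -90, y = -52 mm.
- corner1 (a point): Bottom corner of the tray at its x = -90, y = +52 mm.
- corner2 (a point): Bottom corner of the tray at its x = +90, y = -52 mm.
- corner3 (a point): Bottom corner of the tray at its x = +90, y = +52 mm.
- bin: Aluminium bin fixed to the bench, long axis x, x from -105 to +127 mm, 120 mm wide (y). Origin under it at bench level. Floor 4 mm thick, inside 112 mm wide, side walls 40 mm high. A 10 mm high foot rail with its face at x = -90 mm stops the tray's -x end. The tray lying flat has its origin at x = 0, z = 4 mm, its deck tops 49 mm above the bench.
- lip_edge (a point): Lower edge of the lip over the tray's -x end: at x = -93 mm in the bin, 53 mm above the bench; the lip is 4 mm thick. A tray lying flat clears it by 3 mm sideways, so it must go up straight and level.
- roller (a point): Axis of the black roller at the bin's +x end, 20 mm across, 64 mm wide along y, about 40 mm above the bench, on a spring that yields up to 12 mm towards +x (4 to 7 N). With the tray flat it presses lightly on the tray's +x end face and does not stop it from being lifted.
- shelf_a: Fold-out aluminium shelf that is occupied: a reel clamp is bolted to it and a spool stands on it. Board 170 (x) x 240 (y) mm, top face 60 mm above its origin (centre, at bench level); a wooden batten along its +x side, x = 87 to 99 mm, rises to 75 mm.
- shelf_b: The empty fold-out aluminium shelf, otherwise the same as shelf_a: board 170 (x) x 240 (y) mm, centred on its origin, top face 60 mm above it; batten at x = 87 to 99 mm rises to 75 mm. It may be on the left or the right.
- reel_clamp: Lever-lock reel clamp, about 100 x 75 x 65 mm, bolted to the occupied shelf. Origin: centre of its foot.
- spool: Blue plastic spool, 60 mm across, 48 mm high, standing on the occupied shelf. Origin: centre of its underside. Leave alone.
- hook_file: Steel hook file with black handle, 170 mm long, lying on the bench along its x, 14 mm high. Leave alone.
- squid_lure: Red squid lure, about 105 mm long, 20 mm high, lying on the bench. Leave alone.
- jar: Frosted glass jar with closed cap, 70 mm across, 95 mm high, standing on the bench. Origin under it. Leave alone.
- mug: White mug, 80 mm across, 90 mm high, standing on the bench. Origin under it. Leave alone.
- oil: Grey oil bottle, 44 mm across, 120 mm high, standing on the bench. Origin under it. Leave alone.
- driver: Screwdriver lying on the bench. Leave alone.
Not all that is in view belongs to the job. Leave any blue or red look-alike of the tray alone.

How it is judged:
By the outcome, as a careful person would: the job done as asked, in the order asked, and still so for the second after the job is handed in, with the robot touching nothing.
It also fails if it takes over 53 s, if anything falls off the work surface, if the arm or the gripper's body presses on something with over 40 N, if the wrist force passes 120 N, or if a joint passes its speed limit or range.

## Robot

A 7-joint arm with a two-finger parallel gripper is mounted at the origin on the work surface. World frame = base frame: x ahead of the robot, y to its left, z up, the work surface at z = 0. Lengths are in m, angles in rad, forces in N, time in s.
With the tool pointing down it reaches from about 0.425 to 0.875 m from the base axis. Payload 9.9 kg.
Tool frame: the origin (TCP) lies at the very end of the fingers, on their centre line; the grasp point (between the pads) lies 19 mm behind it (ctrl.grip_depth is the distance from the TCP to the grasp point, in m); y points along the fingers, x is the direction in which the jaws open and shut, and the axes are right-handed (so a half turn about y gives the same grasp; the last joint's range is limited). The gripper opens to 85 mm and grips with 20 to 120 N. Pads are 22 mm wide; open, the fingers measure 114 mm over their backs; the gripper's body (76 mm by 85 mm) begins 54 mm behind the grasp point. The pads swing forward as they close: fully open they stand 13 mm farther back than shut.
Start: joints at [-1.309, 0.576, 0.025, 1.437, -0.015, 1.129, -0.057], TCP at [0.229, 0.635, 0.231] pointing down, gripper open.
Joint ranges: [-2.76, 2.76], [-0.34, 2.15], [-1.52, 1.57], [0.19, 2.46], [-1.09, 4.23], [0.17, 1.99], [-2.82, 2.82]. Speed limits (rad/s): [2.22, 2.22, 3.01, 3.01, 3.14, 3.14, 3.14].

## Interface

Orientations are given as a rotation vector (axis times angle).
In Python, from plant import ctrl gives the robot as it stands.
- The arm moves only by the tool drive_tool, never from a script. Its arguments are lists of equal length, an entry for each row: "xyz": the shift along the world's x, y, z in m, a list of three; "dr": the turn, a rotation vector about the world's x, y, z in rad, a list of three; "fingers": the closure, from 0 (fully open) to 1 (shut). A call has 1 to 20 rows; each row is the pose to reach, as a shift and turn from the pose commanded when the call began; what a row does not reach only later rows make up. A row lasts 1/10 s, in which the tool goes at most 50 mm and 8.59 degrees, less where a joint would pass 70% of its speed; a pose out of reach is approached as far as the arm can. A call with a gripper value outside its range is refused whole. The fingers move at their own pace and stop on an object; "squeeze" is the grip in N (left out, the last holds). Time passes only in rows, so rows that repeat a pose let the fingers close. It gives the time, the measured TCP pose, the force and the opening at its end, in the units of the state.
- ctrl.read_state(): the state, without advancing time (a new reading comes with each control period).
- ctrl.camera(name): name is "scene" or "side" or "wrist"; returns a dict with "frame" (384x512x3 uint8, red, green, blue), "range_z" (384x512 float32, m along the optical axis (not along the pixel's ray), 0 where there is no reading), "mtx" (3x3 intrinsics, pixels), "k1" (the pictures are not rectified: a ray, as slopes to the right and down, at radius r is drawn at 1 + k1 r^2 times it, then the intrinsics apply), "extrinsics" (4x4, takes a point from world to camera coordinates). Camera axes: x right, y up, looking along -z (the intrinsics and any distortion apply to the point x, -y, -z); pixel columns grow to the right and rows downward; lengths in m; the calibration is good to about 2 mm. A picture is of the moment at which its call begins.
- ctrl.hand_in(): hands the job in, once; it reports no verdict.
The state is a dict: "time": time; "joints": joint angles; "qd": joint speeds; "joint_efforts": joint torques, N m; "position": TCP position; "orientation": TCP orientation; "ft_force": force on the tool from outside, world axes, zero at the start; "wrist_torque": the same for the moment, N m; "grip_width": finger opening in m.
Only numpy, scipy, OpenCV 4.12 (cv2) and the standard library are available. Lean on these libraries where they do the work, as an engineer would, in place of code of your own. Each camera call takes 0.05 s, during which the arm holds its last target.

## Working session

There is one attempt and no reset: what is moved stays moved. The work goes in short steps, Python scripts to look and compute and a tool call to move; the robot and the scene stay as the last step left them, time stands still between calls to the robot, and variables do not carry over. Pictures are saved under pics/ and viewed, and the job is handed in when it is done.

Besides the shell and the picture viewer there is one more tool, called after ">>>" as a command line: name --argument value ..., lists and objects as JSON in quotes. drive_tool: Moves the arm, as the interface text tells. Its arguments: {"type":"object","properties":{"xyz":{"type":"array","items":{"type":"array","items":{"type":"number"}}},"dr":{"type":"array","items":{"type":"array","items":{"type":"number"}}},"fingers":{"type":"array","items":{"type":"number"}},"squeeze":{"type":"number"}},"required":["xyz","dr","fingers"]}

```bash
ls; mkdir -p pics; cat > h.py <<'E'
import numpy as np, cv2
from plant import ctrl
def cam(n):
    c=ctrl.camera(n); np.savez('last_%s.npz'%n,**{k:np.asarray(v) for k,v in c.items()}); return c
def load(n): return dict(np.load('last_%s.npz'%n))
def pix2ray(c,uv):
    uv=np.asarray(uv,float).reshape(-1,1,2)
    K=np.asarray(c['mtx'],float); d=np.array([float(c['k1']),0,0,0])
    return cv2.undistortPoints(uv,K,d).reshape(-1,2)
def pix2world(c,uv,depth=None):
    uv=np.asarray(uv,float).reshape(-1,2); s=pix2ray(c,uv)
    if depth is None:
        z=np.array([c['range_z'][int(round(v)),int(round(u))] for u,v in uv])
    else: z=np.broadcast_to(depth,len(uv))
    P=np.c_[s[:,0]*z,-s[:,1]*z,-z]; T=np.asarray(c['extrinsics'])
    return (P-T[:3,3])@T[:3,:3]
def cloud(c):
    h,w=c['range_z'].shape; u,v=np.meshgrid(np.arange(w),np.arange(h))
    P=pix2world(c,np.c_[u.ravel(),v.ravel()],c['range_z'].ravel()).reshape(h,w,3)
    P[c['range_z']<=0]=np.nan
    return P
def rayplane(c,uv,z):
    s=pix2ray(c,uv); T=np.asarray(c['extrinsics']); R=T[:3,:3]
    o=-R.T@T[:3,3]; d=np.c_[s[:,0],-s[:,1],-np.ones(len(s))]@R
    return o+d*((z-o[2])/d[:,2])[:,None]
def proj(c,P):
    T=np.asarray(c['extrinsics']); Q=np.atleast_2d(P)@T[:3,:3].T+T[:3,3]
    Q=Q*[1,-1,-1]
    return cv2.projectPoints(Q,np.zeros(3),np.zeros(3),np.asarray(c['mtx'],float),np.array([float(c['k1']),0,0,0]))[0].reshape(-1,2)
E
python3 - <<'E'
from h import *
s=ctrl.read_state()
for k,v in s.items(): print(k,np.round(v,4))
for n in ['scene','side','wrist']:
    c=cam(n); print(n,c['mtx'].tolist(),c['k1'],np.round(c['extrinsics'],3).tolist())
    cv2.imwrite(f'pics/{n}0.png',cv2.resize(c['frame'][...,::-1],(800,600)))
E
```

```text
pics
time 0.0
joints [-1.3088  0.5765  0.0249  1.4379 -0.015   1.129  -0.0565]
qd [ 0.0005  0.0009  0.0003 -0.001   0.     -0.0005  0.0019]
joint_efforts [ 2.00000e-04 -7.65779e+01  2.25080e+00 -2.85956e+01  1.54000e-02
  1.30000e-02  1.00000e-04]
position [0.2286 0.6346 0.2304]
orientation [-1.3542 -0.9499  0.952 ]
ft_force [ 0.3173  0.2599 -0.5611]
wrist_torque [-0.0379  0.0016 -0.0332]
grip_width 0.0857
scene [[399.73749106797385, 0.0, 258.3486313130731], [0.0, 399.73749106797385, 189.5834474538366], [0.0, 0.0, 1.0]] 0.037088677595337224 [[-0.534, 0.845, 0.018, 0.294], [-0.647, -0.423, 0.634, 0.227], [0.544, 0.327, 0.773, -1.695], [0.0, 0.0, 0.0, 1.0]]
side [[368.0634643691, 0.0, 252.94813885572287], [0.0, 368.0634643691, 192.96652836540395], [0.0, 0.0, 1.0]] -0.07178854853170395 [[0.963, -0.271, 0.001, -0.475], [0.162, 0.577, 0.8, -0.11], [-0.217, -0.77, 0.599, -1.202], [0.0, 0.0, 0.0, 1.0]]
wrist [[301.7749465035039, 0.0, 254.88530129516616], [0.0, 301.7749465035039, 192.31729011662568], [0.0, 0.0, 1.0]] -0.07306982291957023 [[0.339, 0.941, -0.001, -0.674], [-0.896, 0.323, -0.304, 0.038], [-0.286, 0.104, 0.953, -0.381], [0.0, 0.0, 0.0, 1.0]]
```

View pics/scene0.png

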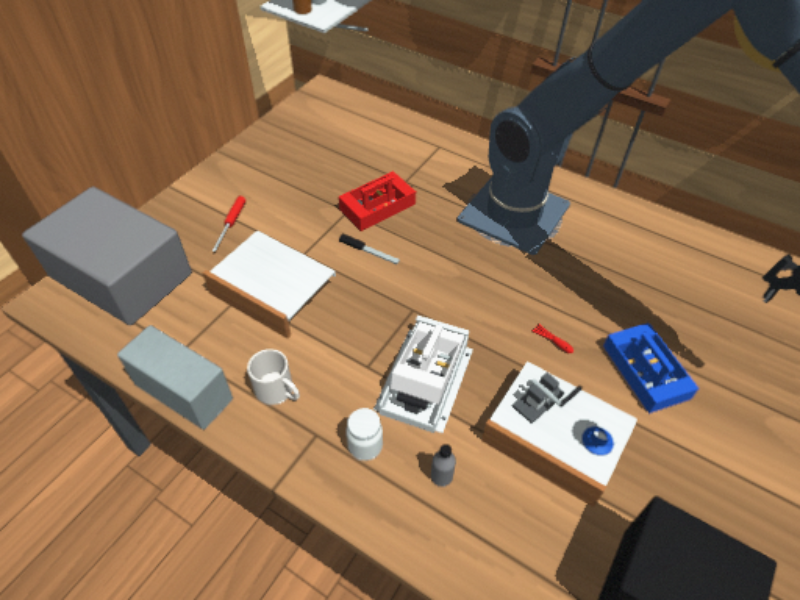

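View pics/side0.png

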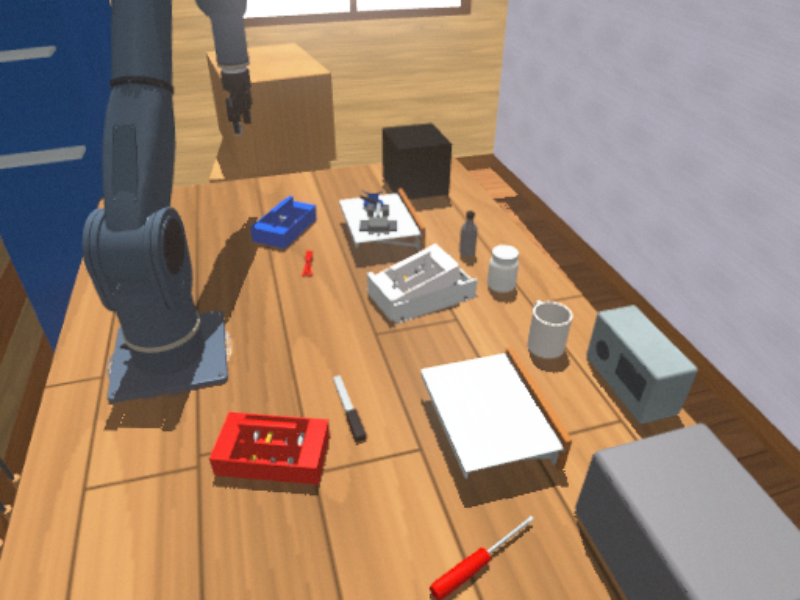

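View pics/wrist0.png

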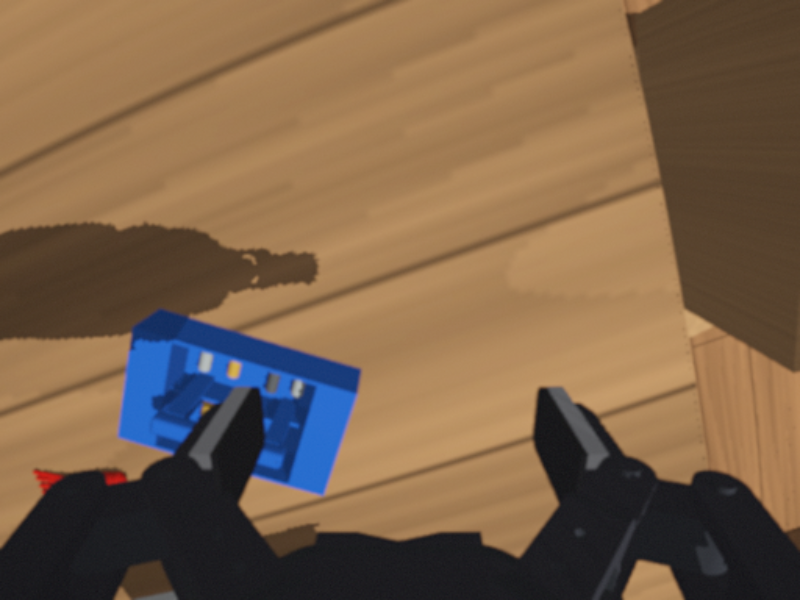

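The scene picture (800x600) offers three tray-like things: white in the bin at (430,360), red at (377,200) and blue at (650,368). The white one in the aluminium bin matches the description. The empty shelf is at (270,275), and the occupied one, with clamp and spool, at (560,425). Next I'll take a close crop and measure.

```bash
python3 - <<'E'
from h import *
a=load('scene'); b=load('side')
A=a['frame'][190:285,235:315,::-1]; B=b['frame'][145:215,225:315,::-1]
A=cv2.resize(A,None,fx=5,fy=5,interpolation=cv2.INTER_CUBIC); B=cv2.resize(B,None,fx=4.4,fy=4.4,interpolation=cv2.INTER_CUBIC)
B=cv2.copyMakeBorder(B,0,A.shape[0]-B.shape[0],0,0,cv2.BORDER_CONSTANT)
cv2.imwrite('pics/crop0.png',np.hstack([A,B])); print(A.shape,B.shape)
# top-down map, 2mm
x0,y0,r=0.2,-0.5,0.002
H=np.full((400,500),np.nan)
for c in (a,b):
    P=cloud(c).reshape(-1,3); P=P[np.isfinite(P[:,0])]
    for p in P:
        i=int((p[0]-x0)/r); j=int((p[1]-y0)/r)
        if 0<=i<400 and 0<=j<500 and -0.01<p[2]<0.2:
            if not H[i,j]>=p[2]: H[i,j]=p[2]
np.save('H.npy',H)
g=np.nan_to_num(H,nan=0); g=np.clip(g/0.12,0,1)*255
im=cv2.applyColorMap(g.astype(np.uint8),cv2.COLORMAP_JET); im[np.isnan(H)]=0
im=cv2.resize(im[::-1,::-1],(750,600),interpolation=cv2.INTER_NEAREST)
for k in range(0,10): 
    cv2.line(im,(int(k*75),0),(int(k*75),599),(90,90,90),1); cv2.putText(im,'%.1f'%(0.5-k*.1),(k*75,10),0,.4,(255,255,255),1)
for k in range(8): 
    cv2.line(im,(0,600-k*75),(749,600-k*75),(90,90,90),1);cv2.putText(im,'%.1f'%(0.2+k*.1),(0,598-k*75),0,.4,(255,255,255),1)
cv2.imwrite('pics/top0.png',im)
E
```

```text
(475, 400, 3) (475, 396, 3)
```

View pics/crop0.png

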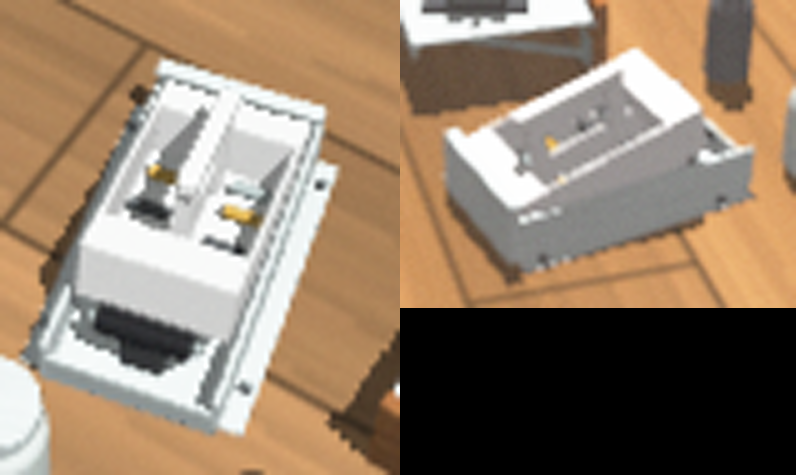

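View pics/top0.png

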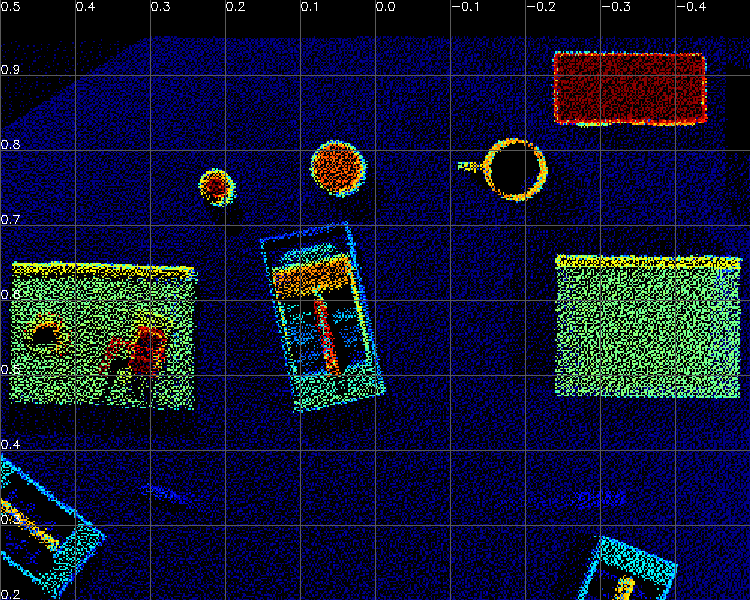

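The close crop confirms it: white tray in the bin, +x end raised, roller visible beyond it. The height map shows the empty shelf at about x 0.47–0.655, y −0.24…−0.487, and the bin near (0.57, 0.075). Now precise fits from each camera separately.

```bash
cat > fit.py <<'E'
from h import *
def pts(c,lo,hi):
    P=cloud(c).reshape(-1,3); P=P[np.isfinite(P[:,0])]
    return P[np.all((P>lo)&(P<hi),axis=1)]
def rect(P):
    r=cv2.minAreaRect(P[:,:2].astype(np.float32)*1000); return np.round(r[0],1),np.round(r[1],1),round(r[2],2)
if __name__=='__main__':
  for n in ('scene','side'):
    c=load(n); print(n)
    p=pts(c,[.44,-.52,.052],[.70,-.2,.068]); print(' shelf board',len(p),np.median(p[:,2]).round(4),rect(p), 'q',np.percentile(p[:,:2],[.5,99.5],axis=0).round(4).tolist())
    p=pts(c,[.62,-.52,.070],[.70,-.2,.080]); print(' batten',len(p),rect(p))
    p=pts(c,[.58,.02,.076],[.68,.16,.11]); print(' raised deck',len(p),rect(p),p.mean(0).round(4), 'z',np.percentile(p[:,2],[2,98]).round(4))
    p=pts(c,[.46,.02,.044],[.52,.16,.062]); print(' low deck/lip',len(p),rect(p),p.mean(0).round(4))
    p=pts(c,[.48,.03,.085],[.60,.11,.13]); print(' bar',len(p),rect(p),p.mean(0).round(4), np.percentile(p[:,2],[2,98]).round(4))
    p=pts(c,[.44,-.01,.02],[.72,.18,.046]); print(' walls',len(p),rect(p))
    p=pts(c,[.44,-.01,.038],[.72,.18,.042]); print(' walltops',len(p),rect(p))
  from scipy.spatial.transform import Rotation as R
  s=ctrl.read_state(); print(R.from_rotvec(s['orientation']).as_matrix().round(3), s['time'])
E
python3 fit.py
```

```text
scene
 shelf board 2384 0.0609 (array([ 566. , -363.8]), array([247.5, 190.1]), 89.18) q [[0.4731, -0.4832], [0.6584, -0.2419]]
 batten 223 (array([ 651.2, -364.7]), array([245.7,  16. ]), 89.24)
 raised deck 394 (array([617. ,  80.1]), array([ 65.6, 104.4]), 10.22) [0.6287 0.0831 0.0865] z [0.077  0.0974]
 low deck/lip 252 (array([490.2,  64.8]), array([56.2, 90. ]), 3.76) [0.4843 0.0661 0.0538]
 bar 119 (array([551.3,  66.5]), array([99.9, 13.5]), 11.68) [0.5612 0.0692 0.1059] [0.0882 0.1198]
 walls 799 (array([582. ,  71.6]), array([231., 121.]), 12.18)
 walltops 154 (array([581.6,  71.7]), array([229.7, 120.2]), 12.24)
side
 shelf board 4385 0.0584 (array([ 562.9, -363.8]), array([245.8, 184.1]), 89.88) q [[0.4716, -0.4846], [0.6463, -0.2446]]
 batten 308 (array([ 650.6, -365.5]), array([240.9,  15.6]), 89.41)
 raised deck 200 (array([611.8,  73.8]), array([ 63.8, 106.8]), 16.39) [0.6201 0.0681 0.0857] z [0.0762 0.1057]
 low deck/lip 175 (array([489.,  64.]), array([59.3, 89.9]), 6.84) [0.4857 0.0636 0.0527]
 bar 149 (array([547.2,  63.7]), array([98.6, 19.2]), 12.88) [0.5509 0.0628 0.1013] [0.0868 0.1171]
 walls 691 (array([577.3,  67.4]), array([235.2, 120.9]), 12.37)
 walltops 143 (array([575.2,  66.6]), array([229.6, 120.1]), 12.79)
[[ 0.339 -0.    -0.941]
 [ 0.941 -0.001  0.339]
 [-0.001 -1.    -0.   ]] 0.15
```

```bash
python3 - <<'E'
from h import *
from scipy.spatial.transform import Rotation as R
s=ctrl.read_state(); w=load('wrist'); T=w['extrinsics']
o=-T[:3,:3].T@T[:3,3]; Rt=R.from_rotvec(s['orientation']).as_matrix()
print('cam in tool',(Rt.T@(o-s['position'])).round(4),'look',(Rt.T@(-T[2,:3])).round(3))
# image centre ground
Rz=R.from_euler('z',np.deg2rad(32.1)).as_matrix()
print('fwd dir after turn',(Rz@-T[2,:3]).round(3),'cam offset',(Rz@(o-s['position'])).round(3))
E
```

```text
cam in tool [-1.000e-04 -1.429e-01  7.940e-02] look [ 0.     0.953 -0.304]
fwd dir after turn [ 0.298  0.064 -0.953] cam offset [-0.078 -0.017  0.143]
```

>>> drive_tool --xyz '[[0.01, -0.016, 0], [0.03, -0.049, 0], [0.05, -0.082, 0], [0.075, -0.123, 0], [0.1, -0.164, 0], [0.125, -0.205, 0], [0.15, -0.246, 0], [0.175, -0.287, 0], [0.2, -0.328, 0], [0.225, -0.369, 0], [0.25, -0.41, 0], [0.275, -0.45, 0], [0.3, -0.491, 0], [0.32, -0.524, 0], [0.335, -0.549, 0], [0.345, -0.565, 0], [0.345, -0.565, 0], [0.345, -0.565, 0], [0.345, -0.565, 0]]' --dr '[[0, 0, 0.02], [0, 0, 0.05], [0, 0, 0.09], [0, 0, 0.13], [0, 0, 0.17], [0, 0, 0.21], [0, 0, 0.25], [0, 0, 0.29], [0, 0, 0.33], [0, 0, 0.37], [0, 0, 0.41], [0, 0, 0.45], [0, 0, 0.49], [0, 0, 0.52], [0, 0, 0.545], [0, 0, 0.56], [0, 0, 0.56], [0, 0, 0.56], [0, 0, 0.56]]' --fingers '[0, 0, 0, 0, 0, 0, 0, 0, 0, 0, 0, 0, 0, 0, 0, 0, 0, 0, 0]'

```text
time: 2.05
position: [0.5732, 0.0713, 0.2312]
orientation: [-1.099, -1.366, 1.366]
ft_force: [0.0, 0.4, 0.3]
grip_width: 0.0855
```

```bash
python3 - <<'E'
from fit import *
s=ctrl.read_state(); print(np.round(s['joints'],3), np.round(s['position'],4))
c=cam('wrist'); cv2.imwrite('pics/wrist1.png',cv2.resize(c['frame'][...,::-1],(800,600)))
p=pts(c,[.58,.02,.070],[.70,.16,.115]); print(' raised deck',len(p),rect(p),p.mean(0).round(4), np.percentile(p[:,2],[2,98]).round(4))
p=pts(c,[.48,.03,.085],[.60,.11,.13]); print(' bar',len(p),rect(p),p.mean(0).round(4), np.percentile(p[:,2],[2,98]).round(4))
p=pts(c,[.44,-.01,.02],[.72,.18,.046]); print(' walls',len(p),rect(p))
p=pts(c,[.44,-.01,.038],[.72,.18,.042]); print(' walltops',len(p),rect(p))
E
```

```text
[-0.201  0.43  -0.005  1.702  0.002  1.01   1.58 ] [0.5732 0.0713 0.2312]
 raised deck 3401 (array([606.3,  76.9]), array([ 73.9, 103.2]), 11.63) [0.6238 0.0796 0.086 ] [0.0735 0.0909]
 bar 1748 (array([548.1,  63.5]), array([96.9, 13.8]), 12.34) [0.5473 0.0635 0.1067] [0.0953 0.1181]
 walls 7837 (array([583.6,  70.9]), array([222.5, 120.5]), 11.94)
 walltops 1973 (array([583.8,  70.9]), array([220.9, 120.5]), 11.94)
```

View pics/wrist1.png

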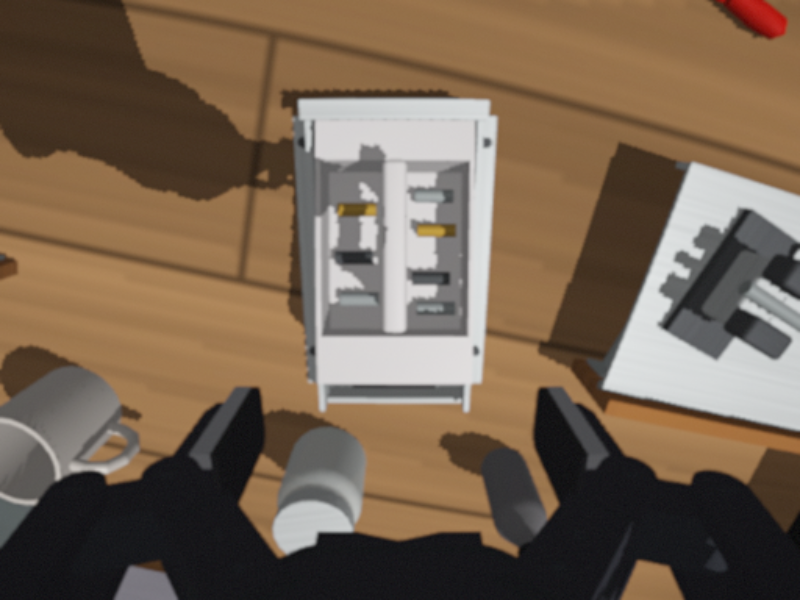

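The wrist picture shows the raised deck at (400,360), the bar at (395,245) and the lip at (395,108). Its depth puts the bar middle at (0.548, 0.0635), length 97 mm, yaw 12°. This matches the 0.24 rad tilt, with the bin origin at about (0.5695, 0.068). The raised_deck point is therefore about (0.628, 0.081, 0.087). I'll approach it with closed fingers.

>>> drive_tool --xyz '[[0.02, 0.004, 0], [0.04, 0.008, 0], [0.055, 0.01, -0.01], [0.055, 0.01, -0.04], [0.055, 0.01, -0.07], [0.055, 0.01, -0.095], [0.055, 0.01, -0.115], [0.055, 0.01, -0.125], [0.055, 0.01, -0.13], [0.055, 0.01, -0.13]]' --dr '[[0, 0, 0], [0, 0, 0], [0, 0, 0], [0, 0, 0], [0, 0, 0], [0, 0, 0], [0, 0, 0], [0, 0, 0], [0, 0, 0], [0, 0, 0]]' --fingers '[1, 1, 1, 1, 1, 1, 1, 1, 1, 1]'

```text
time: 3.1
position: [0.6287, 0.0806, 0.1014]
orientation: [-1.1, -1.366, 1.366]
ft_force: [0.5, 0.8, 0.3]
grip_width: -0.0001
```

>>> drive_tool --xyz '[[0, 0, -0.005], [0, 0, -0.01], [0, 0, -0.013], [0.001, 0, -0.016], [0.002, 0, -0.018], [0.003, 0.001, -0.021], [0.004, 0.001, -0.023]]' --dr '[[0, 0, 0], [0, 0, 0], [0, 0, 0], [0, 0, 0], [0, 0, 0], [0, 0, 0], [0, 0, 0]]' --fingers '[1, 1, 1, 1, 1, 1, 1]'

```text
time: 3.8
position: [0.6326, 0.0812, 0.0778]
orientation: [-1.1, -1.365, 1.366]
ft_force: [-0.0, 0.6, 0.4]
grip_width: -0.0002
```

```bash
python3 - <<'E'
from h import *
ims=[]
for n,(r0,r1,q0,q1) in {'scene':(180,290,225,325),'side':(130,220,215,315)}.items():
    c=cam(n); ims.append(cv2.resize(c['frame'][r0:r1,q0:q1,::-1],(400,420),interpolation=cv2.INTER_CUBIC))
    print(n, proj(c,[ctrl.read_state()['position']]))
cv2.imwrite('pics/push1.png',np.hstack(ims))
E
```

```text
scene [[266.67506299 242.50315745]]
side [[283.47951571 165.46437062]]
```

View pics/push1.png

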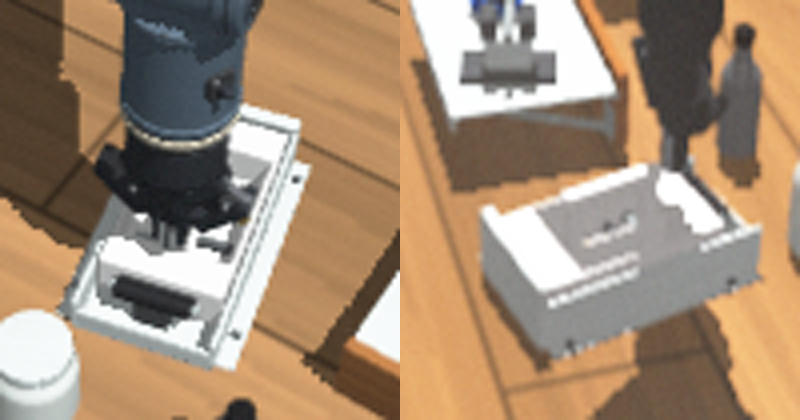

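```bash
python3 - <<'E'
from fit import *
for n in ('scene','side'):
    c=load(n); P=cloud(c).reshape(-1,3); P=P[np.isfinite(P[:,0])]
    o=np.array([.5695,.068]); u=np.array([.978,.208]); v=np.array([-.208,.978])
    X=np.c_[(P[:,:2]-o)@u,(P[:,:2]-o)@v,P[:,2]]*1000
    for a in range(-105,130,12):
        m=(X[:,0]>=a)&(X[:,0]<a+12)&(abs(X[:,1])<48)&(X[:,2]<130)
        if m.sum()>4: print(n,a,m.sum(),'z',np.percentile(X[m,2],[5,50,95]).round(0),'y',np.percentile(X[m,1],[5,95]).round(0))
E
python3 - <<'E'
import sys; sys.path.insert(0,'.')
from h import *
c=cam('wrist'); cv2.imwrite('pics/wrist2.png',cv2.resize(c['frame'][...,::-1],(800,600)))
E
```

```text
scene -105 42 z [37. 56. 60.] y [10. 45.]
scene -93 39 z [46. 50. 59.] y [11. 47.]
scene -81 31 z [47. 50. 56.] y [11. 45.]
scene -69 96 z [11. 37. 52.] y [13. 46.]
scene -57 7 z [ 9. 11. 29.] y [18. 44.]
scene -21 9 z [ 6. 15. 22.] y [35. 46.]
scene -9 20 z [ 7. 12. 15.] y [26. 44.]
scene 3 35 z [ 7. 12. 19.] y [-45.  42.]
scene 15 66 z [ 9. 16. 27.] y [-47.  41.]
scene 27 31 z [11. 19. 43.] y [-48.  38.]
scene 39 7 z [33. 41. 52.] y [-47.   8.]
scene 51 58 z [ 51.  54. 104.] y [-42.  44.]
scene 63 160 z [ 51.  56. 126.] y [-41.  41.]
scene 75 137 z [ 45.  55. 125.] y [-41.  41.]
scene 87 182 z [ 3. 43. 55.] y [-45.  45.]
scene 99 212 z [ 2. 28. 51.] y [-36.  38.]
scene 111 14 z [10. 25. 27.] y [-41.  35.]
scene 123 212 z [-2.  7. 28.] y [-44.  44.]
side -105 38 z [54. 57. 59.] y [-45.  45.]
side -93 49 z [43. 48. 51.] y [-44.  42.]
side -81 51 z [43. 48. 50.] y [-46.  39.]
side -69 35 z [39. 48. 50.] y [-46.  43.]
side -57 40 z [33. 59. 87.] y [-47.   5.]
side -45 62 z [20. 52. 87.] y [-8. 45.]
side -33 33 z [12. 40. 88.] y [-47.   6.]
side -21 32 z [11. 36. 89.] y [-47.   4.]
side -9 46 z [ 8. 33. 87.] y [-47.  43.]
side 3 42 z [11. 32. 87.] y [-44.  44.]
side 15 39 z [12. 34. 88.] y [-46.  34.]
side 27 79 z [10. 44. 86.] y [-7. 42.]
side 39 68 z [ 17.  95. 128.] y [-33.  20.]
side 51 106 z [ 25.  48. 123.] y [-41.  18.]
side 63 58 z [ 44.  49. 124.] y [-47.  26.]
side 75 40 z [46. 48. 50.] y [-40.  32.]
side 87 41 z [43. 48. 51.] y [-35.  30.]
side 99 8 z [40. 46. 50.] y [-32.   8.]
side 111 16 z [ 5. 20. 28.] y [-33.   7.]
```

View pics/wrist2.png

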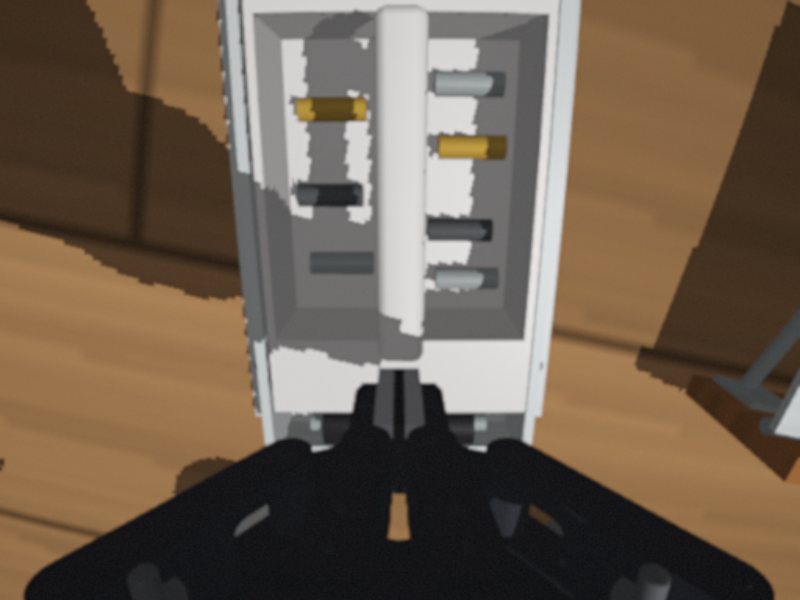

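The side view's deck heights are 48 mm at both ends and its bar is at 87–88 mm throughout, so the end has already snapped down. In the wrist picture the roller at (325–475,428) stands behind the end face. I'll centre over the deck and press gently to confirm it is seated.

>>> drive_tool --xyz '[[0.006, 0.001, -0.003], [0.011, 0.003, -0.008], [0.011, 0.003, -0.014], [0.011, 0.003, -0.019], [0.011, 0.003, -0.023], [0.011, 0.003, -0.025], [0.011, 0.003, -0.026]]' --dr '[[0, 0, 0], [0, 0, 0], [0, 0, 0], [0, 0, 0], [0, 0, 0], [0, 0, 0], [0, 0, 0]]' --fingers '[1, 1, 1, 1, 1, 1, 1]'

```text
time: 4.65
position: [0.6436, 0.084, 0.052]
orientation: [-1.1, -1.365, 1.365]
ft_force: [0.7, 0.7, -0.2]
grip_width: -0.0001
```

>>> drive_tool --xyz '[[0, 0, -0.001], [0, 0, -0.002], [0, 0, -0.002]]' --dr '[[0, 0, 0], [0, 0, 0], [0, 0, 0]]' --fingers '[1, 1, 1]'

```text
time: 4.95
position: [0.6438, 0.0841, 0.0503]
orientation: [-1.1, -1.365, 1.365]
ft_force: [-0.9, 0.7, 0.2]
grip_width: 0.0001
```

>>> drive_tool --xyz '[[0, 0, -0.001], [0, 0, -0.002], [0, 0, -0.002]]' --dr '[[0, 0, 0], [0, 0, 0], [0, 0, 0]]' --fingers '[1, 1, 1]'

```text
time: 5.25
position: [0.6439, 0.0841, 0.0492]
orientation: [-1.101, -1.366, 1.365]
ft_force: [-2.3, -0.5, 7.7]
grip_width: -0.0001
```

Contact at z = 0.049 with 7.7 N, which is exactly the flat height. Raising, opening and looking again.

>>> drive_tool --xyz '[[0, 0, 0.01], [0, 0, 0.035], [0, 0, 0.07], [0, 0, 0.11], [-0.01, -0.002, 0.145], [-0.035, -0.008, 0.165], [-0.06, -0.013, 0.171], [-0.074, -0.016, 0.171], [-0.074, -0.016, 0.171], [-0.074, -0.016, 0.171]]' --dr '[[0, 0, 0], [0, 0, 0], [0, 0, 0], [0, 0, 0], [0, 0, 0], [0, 0, 0], [0, 0, 0], [0, 0, 0], [0, 0, 0], [0, 0, 0]]' --fingers '[1, 1, 1, 0.5, 0, 0, 0, 0, 0, 0]'

```text
time: 6.25
position: [0.5702, 0.0682, 0.2199]
orientation: [-1.101, -1.366, 1.365]
ft_force: [0.6, 0.4, 0.1]
grip_width: 0.0854
```

```bash
python3 - <<'E'
from fit import *
s=ctrl.read_state(); print(np.round(s['position'],4),s['grip_width'])
for n in ('wrist','scene','side'):
    c=cam(n); print(n)
    p=pts(c,[.48,.03,.078],[.65,.11,.10]); 
    k=(p[:,2]>np.median(p[:,2])-.006); p=p[k]
    print(' bar',len(p),rect(p),p.mean(0).round(4), np.percentile(p[:,2],[2,50,98]).round(4))
    P=cloud(c).reshape(-1,3); P=P[np.isfinite(P[:,0])]
    o=np.array([.5695,.068]); u=np.array([.978,.208]); v=np.array([-.208,.978])
    X=np.c_[(P[:,:2]-o)@u,(P[:,:2]-o)@v,P[:,2]]*1000
    for a in (-80,-40,-10,20,70,80):
        m=(X[:,0]>=a)&(X[:,0]<a+8)&(abs(X[:,1])<40)&(X[:,2]<100)&(X[:,2]>44)
        if m.sum()>4: print(a,m.sum(),'z',np.percentile(X[m,2],[5,50,95]).round(1))
c=load('wrist'); cv2.imwrite('pics/wrist3.png',cv2.resize(c['frame'][...,::-1],(800,600)))
E
```

```text
[0.5702 0.0682 0.2199] 0.08538916564736823
wrist
 bar 1485 (array([567.2,  67.8]), array([99.1, 13.9]), 11.91) [0.564  0.0671 0.088 ] [0.0853 0.0882 0.0896]
-80 705 z [48.2 49.4 50.8]
-40 139 z [85.6 88.2 89.3]
-10 122 z [85.6 88.2 89.4]
20 111 z [86.8 88.2 89.2]
70 433 z [48.3 49.4 50.4]
80 418 z [48.3 49.5 50.6]
scene
 bar 118 (array([570.8,  70.4]), array([99.3, 14.3]), 12.56) [0.5716 0.071  0.0878] [0.0829 0.088  0.0925]
-80 40 z [46.  49.3 52.8]
-40 14 z [49.  85.  90.1]
-10 8 z [85.9 88.1 90.8]
20 10 z [84.  86.6 89.1]
70 56 z [46.1 50.2 53.2]
80 59 z [46.2 49.6 53.5]
side
 bar 94 (array([563.9,  67.4]), array([96.8, 16.9]), 11.5) [0.5641 0.0656 0.0855] [0.0802 0.086  0.0894]
-80 29 z [45.5 47.9 51.9]
-40 23 z [49.8 74.3 87.8]
-10 9 z [78.5 85.7 88.7]
20 16 z [50.7 80.6 88.7]
70 26 z [45.3 48.3 50.2]
80 23 z [46.  48.5 50.2]
```

View pics/wrist3.png

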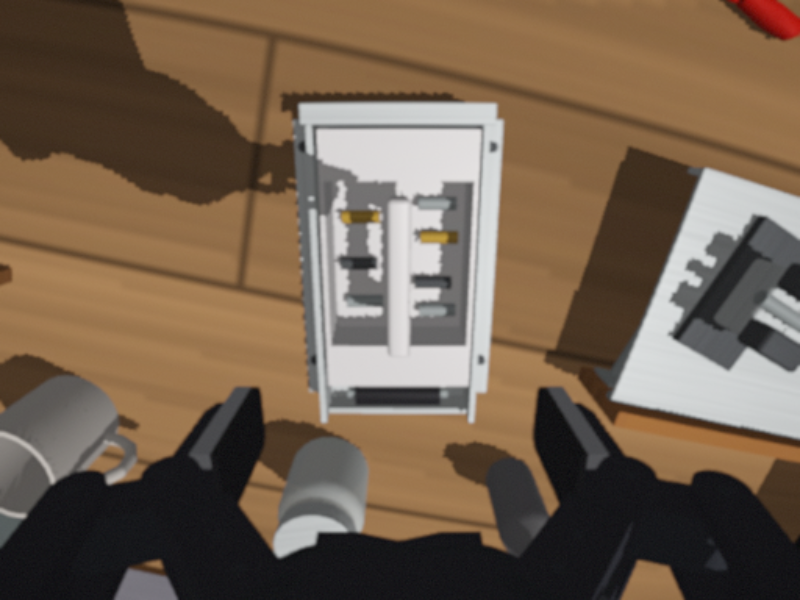

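Tray flat: decks at 49.4 mm at both ends, bar top 88.2 mm, bar middle (0.5675, 0.068), yaw 11.9°. In the wrist picture the bar is at (399,278) and the roller at (397,396). Now descending to grip at TCP z = 0.062.

>>> drive_tool --xyz '[[-0.001, 0, -0.02], [-0.002, 0, -0.05], [-0.002, 0, -0.085], [-0.002, 0, -0.115], [-0.002, 0, -0.138], [-0.002, 0, -0.15], [-0.002, 0, -0.157], [-0.002, 0, -0.158], [-0.002, 0, -0.158]]' --dr '[[0, 0, 0], [0, 0, 0], [0, 0, 0], [0, 0, 0], [0, 0, 0], [0, 0, 0], [0, 0, 0], [0, 0, 0], [0, 0, 0]]' --fingers '[0, 0, 0, 0, 0, 0, 0, 0, 0]'

```text
time: 7.3
position: [0.5684, 0.0681, 0.062]
orientation: [-1.101, -1.366, 1.365]
ft_force: [-0.6, 0.2, 0.1]
grip_width: 0.0856
```

>>> drive_tool --xyz '[[0, 0, 0], [0, 0, 0], [0, 0, 0], [0, 0, 0], [0, 0, 0], [0, 0, 0], [0, 0, 0], [0, 0, 0]]' --dr '[[0, 0, 0], [0, 0, 0], [0, 0, 0], [0, 0, 0], [0, 0, 0], [0, 0, 0], [0, 0, 0], [0, 0, 0]]' --fingers '[0.5, 0.7, 0.8, 0.9, 1, 1, 1, 1]' --squeeze 50

```text
time: 8.1
position: [0.5679, 0.0678, 0.0615]
orientation: [-1.101, -1.365, 1.365]
ft_force: [-0.7, -1.6, 3.9]
grip_width: 0.0132
```

Gripped, with 13 mm between the pads. Lifting slowly and straight.

>>> drive_tool --xyz '[[0, 0, 0.002], [0, 0, 0.005], [0, 0, 0.009], [0, 0, 0.013], [0, 0, 0.017], [0, 0, 0.021], [0, 0, 0.025]]' --dr '[[0, 0, 0], [0, 0, 0], [0, 0, 0], [0, 0, 0], [0, 0, 0], [0, 0, 0], [0, 0, 0]]' --fingers '[1, 1, 1, 1, 1, 1, 1]'

```text
time: 8.8
position: [0.5672, 0.068, 0.0865]
orientation: [-1.099, -1.364, 1.366]
ft_force: [-5.6, -1.3, -5.5]
grip_width: 0.0135
```

>>> drive_tool --xyz '[[0, 0, 0.005], [0, 0, 0.01], [0, 0, 0.015], [0, 0, 0.02], [0, 0, 0.026], [0, 0, 0.033], [0, 0, 0.042], [0, 0, 0.052], [0, 0, 0.065], [0, 0, 0.085], [0, 0, 0.11], [0, 0, 0.13], [0, 0, 0.14], [0, 0, 0.14]]' --dr '[[0, 0, 0], [0, 0, 0], [0, 0, 0], [0, 0, 0], [0, 0, 0], [0, 0, 0], [0, 0, 0], [0, 0, 0], [0, 0, 0], [0, 0, 0], [0, 0, 0], [0, 0, 0], [0, 0, 0], [0, 0, 0]]' --fingers '[1, 1, 1, 1, 1, 1, 1, 1, 1, 1, 1, 1, 1, 1]'

```text
time: 10.2
position: [0.5686, 0.0682, 0.228]
orientation: [-1.102, -1.368, 1.364]
ft_force: [-0.4, -0.4, -4.5]
grip_width: 0.0132
```

```bash
python3 - <<'E'
from h import *
from scipy.spatial.transform import Rotation as R
s=ctrl.read_state(); print(np.round(s['position'],4),R.from_rotvec(s['orientation']).as_matrix().round(3),np.round(s['joints'],3),s['wrist_torque'],s['ft_force'])
ims=[]
for n in ('scene','side'):
    c=cam(n); ims.append(cv2.resize(c['frame'][...,::-1],(400,300)))
ims.append(cv2.resize(cam('wrist')['frame'][...,::-1],(400,300))); ims.append(ims[0]*0)
cv2.imwrite('pics/lift.png',np.vstack([np.hstack(ims[:2]),np.hstack(ims[2:])]))
E
```

```text
[0.5686 0.0682 0.228 ] [[-0.212  0.003 -0.977]
 [ 0.977  0.001 -0.212]
 [-0.    -1.    -0.003]] [-0.199  0.423 -0.004  1.723  0.002  0.992  1.582] [-0.05221233  0.00555817  0.05820996] [-0.41929371 -0.43952955 -4.52840037]
```

View pics/lift.png

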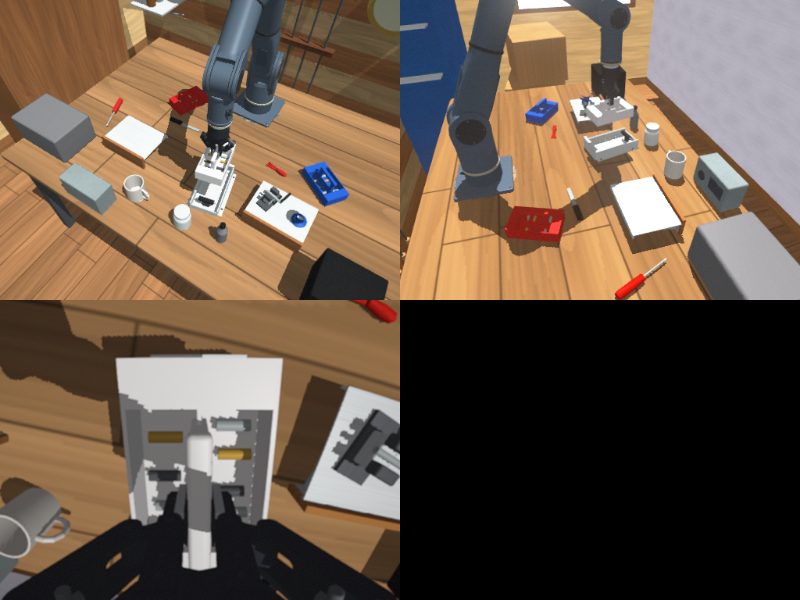

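The pictures show the tray hanging level and clear of the bin (wrist picture: bar at (200,500); its tilt as read from the tool is about 0.003 rad). The wrist carries 4.5 N. Now carry it to the empty shelf at (0.558, −0.364), turning by −1.784 rad so that its 180 mm lies along the shelf's 240 mm.

>>> drive_tool --xyz '[[0, -0.005, 0], [-0.001, -0.015, 0], [-0.001, -0.03, 0], [-0.002, -0.052, 0], [-0.002, -0.077, 0], [-0.003, -0.102, 0], [-0.003, -0.127, 0], [-0.004, -0.152, 0], [-0.005, -0.178, 0], [-0.005, -0.203, 0], [-0.006, -0.228, 0], [-0.006, -0.253, 0], [-0.007, -0.278, 0], [-0.008, -0.303, 0], [-0.008, -0.328, 0], [-0.009, -0.353, 0], [-0.009, -0.378, 0], [-0.01, -0.4, 0], [-0.01, -0.42, 0], [-0.0105, -0.432, 0]]' --dr '[[0, 0, -0.02], [0, 0, -0.06], [0, 0, -0.12], [0, 0, -0.2], [0, 0, -0.3], [0, 0, -0.4], [0, 0, -0.51], [0, 0, -0.62], [0, 0, -0.73], [0, 0, -0.84], [0, 0, -0.95], [0, 0, -1.06], [0, 0, -1.17], [0, 0, -1.28], [0, 0, -1.39], [0, 0, -1.5], [0, 0, -1.6], [0, 0, -1.69], [0, 0, -1.75], [0, 0, -1.784]]' --fingers '[1, 1, 1, 1, 1, 1, 1, 1, 1, 1, 1, 1, 1, 1, 1, 1, 1, 1, 1, 1]'

```text
time: 12.35
position: [0.556, -0.3671, 0.2263]
orientation: [-1.572, 0.005, -0.004]
ft_force: [0.5, -0.3, -4.0]
grip_width: 0.0134
```

>>> drive_tool --xyz '[[0, 0, -0.01], [0, 0, -0.025], [0, 0, -0.04], [0, 0, -0.055], [0, 0, -0.065], [0, 0, -0.07], [0, 0, -0.07], [0, 0, -0.07]]' --dr '[[0, 0, 0], [0, 0, 0], [0, 0, 0], [0, 0, 0], [0, 0, 0], [0, 0, 0], [0, 0, 0], [0, 0, 0]]' --fingers '[1, 1, 1, 1, 1, 1, 1, 1]'

```text
time: 13.15
position: [0.5576, -0.364, 0.1568]
orientation: [-1.571, -0.002, 0.001]
ft_force: [-0.0, -0.0, -4.1]
grip_width: 0.0132
```

```bash
python3 - <<'E'
from fit import *
from scipy.spatial.transform import Rotation as R
s=ctrl.read_state(); print(np.round(s['position'],4),R.from_rotvec(s['orientation']).as_matrix().round(3),np.round(s['joints'],3),s['ft_force'],s['grip_width'])
ims=[]
for n in ('scene','side','wrist'):
    c=cam(n); ims.append(cv2.resize(c['frame'][...,::-1],(400,300)))
    p=pts(c,[.48,-.48,.130],[.64,-.24,.16]); print(n,'deck level',len(p),rect(p))
    p=pts(c,[.44,-.52,.052],[.70,-.2,.068]); print(' shelf board',len(p),rect(p),np.median(p[:,2]))
    p=pts(c,[.62,-.52,.070],[.70,-.2,.080]); print(' batten',len(p),rect(p) if len(p) else 0)
ims.append(ims[0]*0)
cv2.imwrite('pics/over.png',np.vstack([np.hstack(ims[:2]),np.hstack(ims[2:])]))
E
```

```text
[ 0.5576 -0.364   0.1568] [[ 1.     0.001 -0.001]
 [ 0.001 -0.     1.   ]
 [ 0.001 -1.    -0.   ]] [ 0.242  0.673  0.467  1.569 -0.344  0.982  0.816] [-2.23041856e-04 -7.88984249e-03 -4.10446168e+00] 0.013189014818812033
scene deck level 674 (array([ 557. , -362.9]), array([110.1, 188.4]), 1.34)
 shelf board 1279 (array([ 566.7, -364.1]), array([185.6, 247.3]), 0.03) 0.0610446614333512
 batten 223 (array([ 651.4, -365.2]), array([ 18.5, 245.1]), 0.28)
side deck level 1079 (array([ 555. , -363.9]), array([106.4, 185. ]), 0.25)
 shelf board 2248 (array([ 563.6, -363.8]), array([245.2, 184.7]), 89.67) 0.058091675548050684
 batten 229 (array([ 653.1, -365.6]), array([238.1,  15.2]), 87.92)
wrist deck level 17839 (array([ 556.1, -356.7]), array([105. , 163.6]), 0.13)
 shelf board 11739 (array([ 559.5, -346. ]), array([204.4, 173.5]), 89.26) 0.06045679185743345
 batten 4427 (array([ 651.3, -346.4]), array([202.4,  14.1]), 89.19)
```

View pics/over.png

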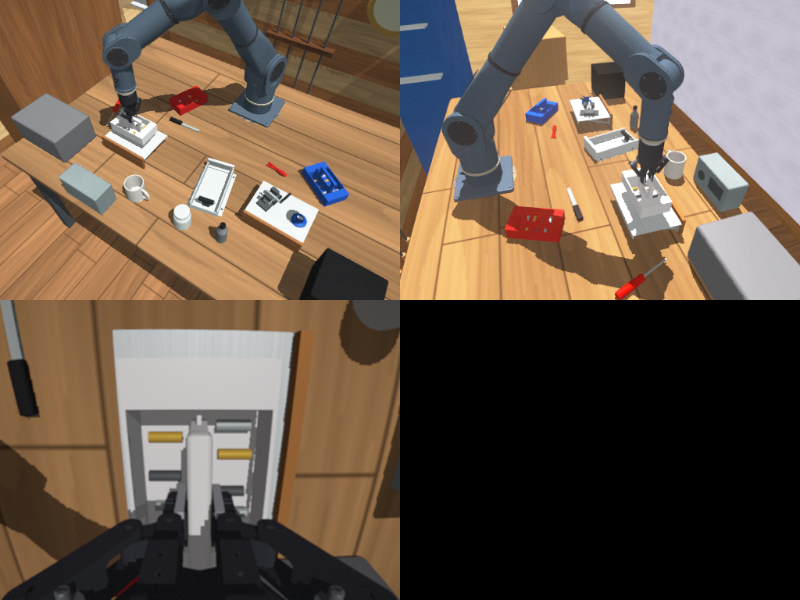

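The tray is centred over the empty shelf: tray (0.556, −0.364), shelf (0.558, −0.364), both square to within 1°. In the wrist picture the board shows at (200,345) and the batten at (297,400). Expected touch-down is at TCP z ≈ 0.1175.

>>> drive_tool --xyz '[[0, 0, -0.008], [0, 0, -0.016], [0, 0, -0.023], [0, 0, -0.028], [0, 0, -0.032], [0, 0, -0.034], [0, 0, -0.036], [0, 0, -0.037], [0, 0, -0.037]]' --dr '[[0, 0, 0], [0, 0, 0], [0, 0, 0], [0, 0, 0], [0, 0, 0], [0, 0, 0], [0, 0, 0], [0, 0, 0], [0, 0, 0]]' --fingers '[1, 1, 1, 1, 1, 1, 1, 1, 1]'

```text
time: 14.2
position: [0.5573, -0.364, 0.1193]
orientation: [-1.571, -0.001, 0.001]
ft_force: [0.3, 0.2, -3.7]
grip_width: 0.0129
```

>>> drive_tool --xyz '[[0, 0, -0.001], [0, 0, -0.002], [0, 0, -0.002]]' --dr '[[0, 0, 0], [0, 0, 0], [0, 0, 0]]' --fingers '[1, 1, 1]'

```text
time: 14.5
position: [0.5573, -0.364, 0.1176]
orientation: [-1.571, -0.001, 0.001]
ft_force: [-1.7, 1.2, -1.5]
grip_width: 0.0133
```

>>> drive_tool --xyz '[[0, 0, -0.0005], [0, 0, -0.001], [0, 0, -0.001]]' --dr '[[0, 0, 0], [0, 0, 0], [0, 0, 0]]' --fingers '[1, 1, 1]'

```text
time: 14.8
position: [0.5572, -0.364, 0.1175]
orientation: [-1.571, -0.001, 0.0]
ft_force: [-3.4, 3.0, 8.2]
grip_width: 0.0131
```

Touched down at z = 0.1175 with 8 N upward. Releasing gently and checking before lifting.

>>> drive_tool --xyz '[[0, 0, 0.0005], [0, 0, 0.0005], [0, 0, 0.0005], [0, 0, 0.0005], [0, 0, 0.0005], [0, 0, 0.0005], [0, 0, 0.0005], [0, 0, 0.0005], [0, 0, 0.0005], [0, 0, 0.0005]]' --dr '[[0, 0, 0], [0, 0, 0], [0, 0, 0], [0, 0, 0], [0, 0, 0], [0, 0, 0], [0, 0, 0], [0, 0, 0], [0, 0, 0], [0, 0, 0]]' --fingers '[1, 0.75, 0.7, 0.6, 0.4, 0.2, 0, 0, 0, 0]'

```text
time: 15.8
position: [0.5573, -0.364, 0.1168]
orientation: [-1.571, -0.001, 0.001]
ft_force: [-0.3, 0.2, -0.2]
grip_width: 0.0856
```

>>> drive_tool --xyz '[[0, 0, 0.005], [0, 0, 0.015], [0, 0, 0.03], [0, 0, 0.05], [0, 0, 0.08], [0, 0, 0.11], [0, 0, 0.14], [0, 0.01, 0.17], [0, 0.05, 0.18], [0, 0.09, 0.18], [0, 0.1, 0.18], [0, 0.1, 0.18]]' --dr '[[0, 0, 0], [0, 0, 0], [0, 0, 0], [0, 0, 0], [0, 0, 0], [0, 0, 0], [0, 0, 0], [0, 0, 0], [0, 0, 0], [0, 0, 0], [0, 0, 0], [0, 0, 0]]' --fingers '[0, 0, 0, 0, 0, 0, 0, 0, 0, 0, 0, 0]'

```text
time: 17.0
position: [0.5579, -0.262, 0.2982]
orientation: [-1.57, -0.005, 0.002]
ft_force: [-0.1, -0.2, -0.5]
grip_width: 0.0852
```

```bash
python3 - <<'E'
from fit import *
s=ctrl.read_state(); print(s['time'],np.round(s['position'],4),s['ft_force'],s['grip_width'])
ims=[]
for n in ('scene','side','wrist'):
    c=cam(n); ims.append(cv2.resize(c['frame'][...,::-1],(400,300)))
    p=pts(c,[.45,-.49,.097],[.635,-.22,.115]); print(n,'tray top',len(p),rect(p),np.median(p[:,2]).round(4))
    for lo,hi in((-.452,-.425),(-.3,-.276)):
        q=p[(p[:,1]>lo)&(p[:,1]<hi)]; print('   deck z',len(q),np.median(q[:,2]).round(4) if len(q) else 0)
    p=pts(c,[.44,-.52,.052],[.70,-.2,.068]); print(' board',rect(p))
    p=pts(c,[.62,-.52,.070],[.70,-.2,.080]); print(' batten',len(p),rect(p) if len(p) else 0)
ims.append(ims[0]*0)
cv2.imwrite('pics/end.png',np.vstack([np.hstack(ims[:2]),np.hstack(ims[2:])]))
E
```

```text
17.0 [ 0.5579 -0.262   0.2982] [-0.14167856 -0.17489511 -0.45867973] 0.08516059148182285
scene tray top 592 (array([ 556.5, -362.5]), array([109.1, 185.6]), 0.0) 0.1054
   deck z 146 0.1059
   deck z 163 0.1058
 board (array([ 565.6, -364.3]), array([248.4, 188.8]), 89.31)
 batten 240 (array([ 653. , -364.9]), array([243.5,  18.7]), 89.31)
side tray top 961 (array([ 554.5, -363.2]), array([107. , 186.3]), 0.73) 0.1033
   deck z 346 0.1032
   deck z 186 0.104
 board (array([ 563.1, -364. ]), array([245. , 184.1]), 89.69)
 batten 308 (array([ 650.5, -364.7]), array([240.3,  15.4]), 89.32)
wrist tray top 4782 (array([ 555.2, -365. ]), array([104.3, 181.4]), 0.18) 0.1053
   deck z 1200 0.1053
   deck z 1770 0.1055
 board (array([ 565. , -364.4]), array([241.8, 183.8]), 89.17)
 batten 1634 (array([ 651. , -365.5]), array([241.3,  13.3]), 89.53)
```

View pics/end.png

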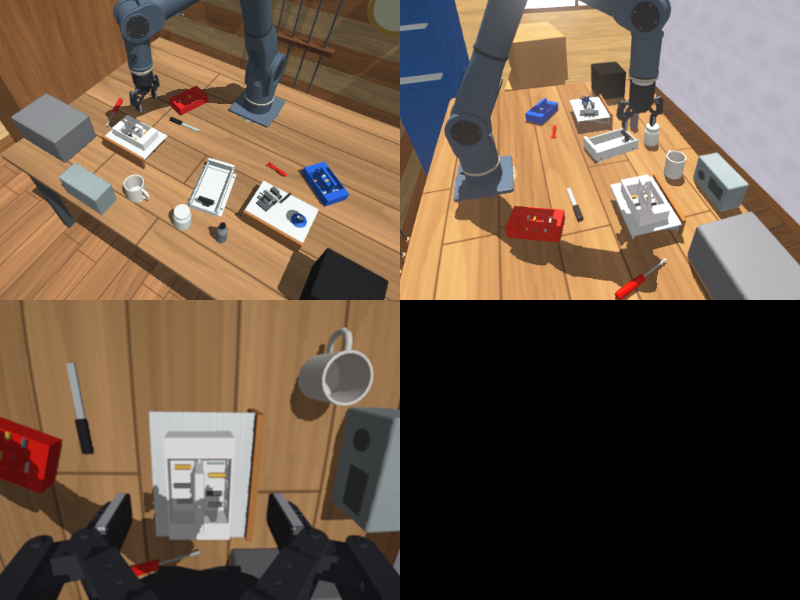

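The tray lies flat and wholly on the empty shelf: its decks are at 105.3 and 105.5 mm (60 + 45 expected) and it is centred with about 30 mm of margin all round. In the wrist picture it is at (200,485) inside the board, and the other things look where they were. Handing in.

```bash
python3 -c "
from plant import ctrl; print(ctrl.hand_in())"
```

```text
the job is handed in; nothing more can be done
None
```

The white tray is lying flat and wholly on the empty shelf on the right, and the job was handed in at about 17 s of the 53 s allowed.

- **Levelling:** I pushed the raised end down with closed fingers. It snapped past the roller with less force than expected, below what I read between moves. I confirmed it was flat by pressing again: contact came at 49 mm with about 8 N, and both decks measured 49.4 mm.
- **Lifting and placing:** I gripped the carry bar and lifted the tray straight up. The roller pushed sideways with about 5.6 N until the tray cleared it. I turned the tray so its long side ran along the shelf's long side, set it down with about 8 N of contact, released it and backed off.
- **Last checks:** The deck tops at the two ends measured 105.3 and 105.5 mm, against 105 expected. The tray was at about (0.555, −0.365), within 3 mm of the shelf's centre and square to it within 1°, leaving roughly 30 mm of margin on every side.
- **Disagreements:** The scene and side cameras differed by 2 to 7 mm in the bin, tray and bar positions. I used the wrist camera where it mattered, and the touch-down heights agreed with it.
- **Other objects:** They look unmoved in the final pictures, but I did not measure their positions one by one.

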